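Close the scanner lid on a finger, without a bang

ROBOT

A 7-joint arm with a two-finger parallel gripper is mounted at the origin on the work surface. World frame = base frame: x ahead of the robot, y to its left, z up, the work surface at z = 0. Lengths are in m, angles in degrees, forces in N, time in s.
With the tool pointing down it reaches from about 0.425 to 0.875 m from the base axis. Payload 4.7 kg.
Tool frame: the origin (TCP) lies midway between the tips of the shut fingers; the grasp point (between the pads) lies 19 mm behind it; z points along the fingers, x is the direction in which the jaws open and shut, and the axes are right-handed (so a half turn about z gives the same grasp; the last joint's range is limited). The gripper opens to 87 mm and grips with 3 to 60 N. Pads are 19 mm wide; open, the fingers measure 117 mm over their backs; the gripper's body (75 mm by 190 mm) begins 51 mm behind the grasp point.
Start: joints at [67.672, 18.392, -4.016, 83.108, 1.295, 78.541, -3.26], TCP at [0.255, -0.598, 0.188] pointing down, gripper open.
Joint ranges: [-163.93, 163.93], [-17.29, 119.83], [-79.2, 71.16], [3.27, 140.29], [-89.18, 269.18], [5.43, 117.66], [-154.24, 154.24]. Speed limits (degrees/s): [147.25, 147.25, 180, 180, 180, 180, 180].

INTERFACE

Orientations are given as [roll, pitch, yaw] about the fixed x, y, z axes, in that order (R = Rz(yaw) Ry(pitch) Rx(roll)).
In Python, from cell import telemetry, optics, env gives the robot as it stands.
- The arm moves only by the tool arm_command, never from a script. Its arguments are lists of equal length, an entry for each row: "translation": the shift along the tool's x, y, z in cm, a list of three; "twist": the turn about the tool's z in degrees. In form: {"translation": [[x, y, z], ...], "twist": [twist, ...]}. A call has 1 to 10 rows; each row shifts and turns the pose as measured when the row begins, along the tool's axes as they then stand; what a row does not reach is not made up. A row lasts 1/8 s, in which the tool goes at most 62.5 mm and 10.7 degrees, less where a joint would pass 70% of its speed; a pose out of reach is approached as far as the arm can. A call is refused whole if a number of a shift passes 6.25 or a number of a turn 10.7, either way. A call with a gripper value outside its range is refused whole. "grip" is the opening in per cent of the stroke, from 0 (shut) to 100 (fully open), set as the call begins (left out, the last holds). The fingers move at their own pace and stop on an object; "force" is the grip in N (left out, the last holds). Time passes only in rows, so rows that do not move let the fingers close. It gives the time, the measured TCP pose, the force and the opening at its end, in the units of the state.
- telemetry.get_obs(): the state, without advancing time (a new reading comes with each control period).
- optics.read_camera(name): name is "scene" or "top"; returns a dict with "img" (480x640x3 uint8, blue, green, red), "fx", "fy", "cx", "cy" (pixels), "extrinsics" (4x4, takes a point from camera to world coordinates). Camera axes: x right, y up, looking along -z (the intrinsics and any distortion apply to the point x, -y, -z); pixel columns grow to the right and rows downward; lengths in m; the calibration is good to about 2 mm. A picture is of the moment at which its call begins. There is no depth.
- env.sign_off(): hands the job in, once; it reports no verdict.
The state is a dict: "time_s": time; "qpos": joint angles; "joint_velocities": joint speeds; "effort": joint torques, N m; "tool_pos": TCP position; "tool_rot": TCP orientation; "force": force on the tool from outside, world axes, zero at the start; "wrist_torque": the same for the moment, N m; "grip_width": finger opening in m.
Only numpy, scipy, OpenCV 4.12 (cv2) and the standard library are available. Lean on these libraries where they do the work, as an engineer would, in place of code of your own. Each camera call takes 0.05 s, during which the arm holds its last target. There are 200 camera calls.

TASK

Close the lid of the small flatbed scanner without letting it bang on the glass: tip it forward from where it leans open, catch it on the back of a finger as it falls so that it comes to rest there, then ease it slowly down on the finger until it is fully shut, and take the hand away. Do not grip the lid or force it, and leave the things on the desk where they are.

Things in the scene. Friction and masses are not known exactly. Their poses are not given: they have to be found in the camera images.
- scanner: Small A5 flatbed scanner, white tub, grey lid, fixed firmly to the desk. Tub 185 mm deep (x), 250 mm wide (y), top 44 mm above the table. Origin: on the table, 12.5 mm in front of the middle of the tub; z up, -x to the front, where the lid opens, +x to the hinge. In this frame the tub spans x = -80 to 105 mm, y = -125 to 125 mm; the black hinge towers at the back rise to 56 mm.
- lid (a joint): Angle of the scanner lid, rad: 0 = shut flat, 1.57 = upright, 1.74 = leaning back on its stop, where it rests at first. Tipped past upright (below about 1.5) it falls forward by itself, slowly at first, then ever faster, at roughly 0.9 cos(angle) rad/s: 2 to 3 s from 1.4 to 0.6. Left alone it slams shut. No spring, no catch; it stays nowhere below 1.5 by itself.
- lid_hinge (a point): Middle of the lid's hinge axis, fixed to the scanner, axes as the scanner's: the axis runs along y, at x = 85 mm in the scanner's frame, 53 mm above the table. The greased hinge only slows the lid; the lid weighs about 0.4 kg and bears about 2 N on a finger under its front edge.
- lid_edge (a point): Middle of the free front edge of the lid, at its underside corner; moves with the lid (x from the edge to the hinge, z out of the upper face). The lid is a flat slab 250 mm wide, 14 mm thick, free edge 185 mm from the hinge axis, which lies in its mid-plane. Shut, its underside is 46 mm above the table and its front overhangs the tub by 20 mm, with only table below.
- mug: White ceramic mug, 80 mm across, 95 mm tall, loose on the table; a bystander. Origin: centre of its underside.
- stapler: Black and steel desk stapler, 135 x 34 x 60 mm, loose on the table; a bystander. Origin: centre of its underside.
- punch: Two-hole paper punch with a steel lever plate, 115 x 105 x 68 mm, loose on the table; a bystander. Origin: centre of its underside.
- glue: White glue stick standing on end, 30 mm across, 98 mm tall, loose on the table; a bystander. Origin: centre of its underside.
- notes: Square block of note paper, 76 x 76 x 42 mm, loose on the table; a bystander. Origin: centre of its underside.
- stamp: Rubber stamp with a turned wooden handle, 64 x 28 mm, 80 mm tall, loose on the table; a bystander. Origin: centre of its underside.
- tape: Heavy black tape dispenser with a roll, 150 x 50 x 88 mm, loose on the table; a bystander. Origin: centre of its underside.

How it is judged:
By the outcome, as a careful person would: the job done as asked, in the order asked, and still so for the second after the job is handed in, with the robot touching nothing.
It also fails if it takes over 51 s, if anything falls off the work surface, if the arm or the gripper's body presses on something with over 40 N, if the wrist force passes 120 N, or if a joint passes its speed limit or range.

## Working session

There is one attempt and no reset: what is moved stays moved. The work goes in short steps, Python scripts to look and compute and a tool call to move; the robot and the scene stay as the last step left them, time stands still between calls to the robot, and variables do not carry over. Pictures are saved under pics/ and viewed, about 8 in all and at most 12, crops included, and the job is handed in when it is done.

Besides the shell and the picture viewer there is one more tool, called after "Call:" by a JSON object that holds its "api" and its "payload". arm_command: Moves the arm, as the interface text tells. Its arguments: {"type":"object","properties":{"translation":{"type":"array","items":{"type":"array","items":{"type":"number"}}},"twist":{"type":"array","items":{"type":"number"}},"grip":{"type":"number"},"force":{"type":"number"}},"required":["translation","twist"]}

```bash
ls; mkdir -p pics; python3 - <<'E'
from cell import telemetry, optics, env
import cv2, numpy as np
np.set_printoptions(precision=4,suppress=True)
o=telemetry.get_obs()
for k in o: print(k,o[k])
for n in("scene","top"):
    c=optics.read_camera(n); cv2.imwrite(f"pics/{n}0.png",c["img"])
    print(n,c["fx"],c["fy"],c["cx"],c["cy"],[k for k in c]); print(c["extrinsics"])
E
```

```text
pics
time_s 0.0
qpos [67.6736 18.4386 -4.015  83.1763  1.2947 78.5414 -3.2594]
joint_velocities [-0.0525  0.0481 -0.0282  0.0347  0.1165  0.018   0.0205]
effort [ -0.     -49.1295  -0.4038 -31.2527  -0.064    0.0437   0.0002]
tool_pos [ 0.2551 -0.5972  0.1867]
tool_rot [179.9943   0.1112 -66.8638]
force [-0.0738  0.5622  0.7863]
wrist_torque [0.012  0.0305 0.0355]
grip_width 0.08734182935647966
scene 455.756277850245 455.756277850245 319.6359256886599 234.5402361768107 ['img', 'fx', 'fy', 'cx', 'cy', 'extrinsics']
[[ 0.8857 -0.2857  0.3659  0.8995]
 [ 0.464   0.5733 -0.6753 -0.6352]
 [-0.0168  0.7679  0.6403  0.6735]
 [ 0.      0.      0.      1.    ]]
top 554.204066585488 554.204066585488 326.82667684454736 243.05067987178583 ['img', 'fx', 'fy', 'cx', 'cy', 'extrinsics']
[[-0.0078  0.9916 -0.1289  0.4234]
 [-0.9999 -0.0061  0.0136  0.0176]
 [ 0.0127  0.129   0.9916  1.2822]
 [ 0.      0.      0.      1.    ]]
```

View pics/scene0.png

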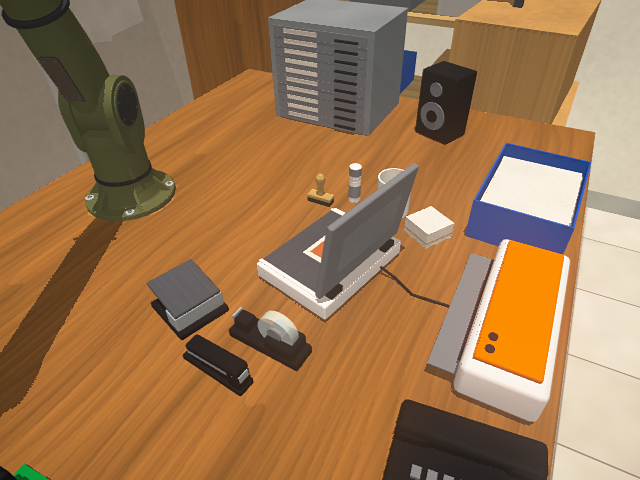

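View pics/top0.png

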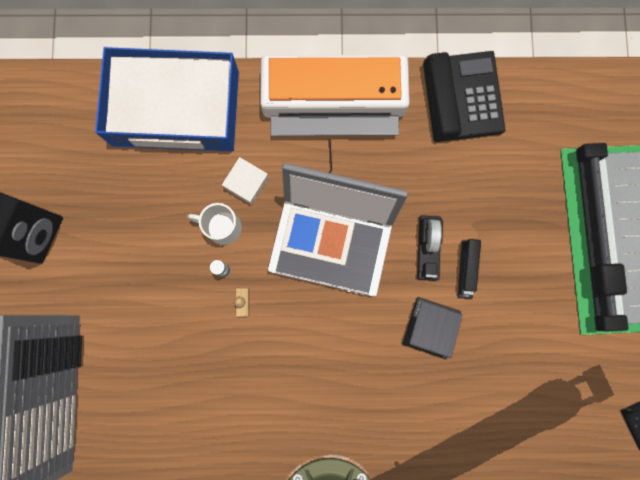

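The scene view shows the scanner at about (330,260), front facing the robot. Its lid is leaning open, with the top edge from (325,255) to (415,170). In the top view the tub's front rim runs from about (270,270) to (378,293) and the lid's top edge from (285,168) to (405,190). The bystanders are on both sides, and the area in front of the scanner is free. Next I'll measure the tub.

```bash
cat > h.py <<'E'
import cv2, numpy as np
from cell import telemetry, optics, env
np.set_printoptions(precision=4,suppress=True)
def ray(c,uv):
    d=np.array([(uv[0]-c["cx"])/c["fx"],-(uv[1]-c["cy"])/c["fy"],-1.]); T=np.array(c["extrinsics"])
    return T[:3,3],T[:3,:3]@d
def onz(c,uv,z):
    o,d=ray(c,uv); return o+d*(z-o[2])/d[2]
def proj(c,p):
    T=np.array(c["extrinsics"]); q=T[:3,:3].T@(np.array(p)-T[:3,3])
    return c["cx"]-c["fx"]*q[0]/q[2], c["cy"]+c["fy"]*q[1]/q[2]
E
python3 - <<'E'
from h import *
c=optics.read_camera("top"); im=c["img"]
s=im[200:305,255:400]; hsv=cv2.cvtColor(s,cv2.COLOR_BGR2HSV)
m=((hsv[...,1]<40)&(hsv[...,2]>150)).astype(np.uint8)
n,l,st,ce=cv2.connectedComponentsWithStats(m)
k=1+np.argmax(st[1:,2]*st[1:,3]); print(st[1:])
# non-wood hull in front region
w=(hsv[...,1]<100).astype(np.uint8); n,l,st,_=cv2.connectedComponentsWithStats(w)
k=1+np.argmax(st[1:,4]); cn=max(cv2.findContours((l==k).astype(np.uint8),0,1)[0],key=cv2.contourArea)
ap=cv2.approxPolyDP(cv2.convexHull(cn),3,True)[:,0]+[255,200]; print(ap)
for p in ap: print(p,onz(c,p,.044),onz(c,p,0))
big=cv2.resize(im[150:310,255:415],None,fx=3.7,fy=3.7,interpolation=cv2.INTER_CUBIC); cv2.imwrite("pics/crop1.png",big)
E
```

```text
[[ 140    0    1    1    1]
 [  13    2  124   94 2903]]
[[399 200]
 [375 296]
 [268 271]
 [284 200]]
[399 200] [ 0.6824 -0.1647  0.044 ] [ 0.6917 -0.1712  0.    ]
[375 296] [ 0.4649 -0.1058  0.044 ] [ 0.4663 -0.1102  0.    ]
[268 271] [0.5223 0.1326 0.044 ] [0.5258 0.1367 0.    ]
[284 200] [0.6838 0.0973 0.044 ] [0.693  0.1001 0.    ]
```

View pics/crop1.png

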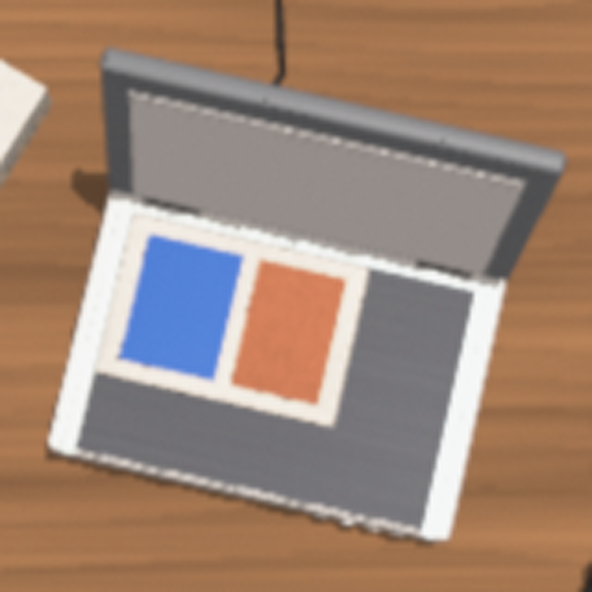

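Call:
{"api": "arm_command", "payload": {"translation": [[6,0,0],[6,0,0],[6,0,0],[6,0,0]], "twist": [0,0,0,0], "grip": 0}}

```text
time_s: 0.65
tool_pos: [0.3443, -0.8073, 0.1853]
tool_rot: [180.0, 0.4, -66.9]
force: [1.1, -1.7, 1.3]
grip_width: 0.0548
```

The crop shows the lid's back-top edge from crop (105,50) to (565,158), and the tub front from (50,455) to (445,540). That puts the scanner origin near (0.573,-0.005) with yaw about -13.5°. Next I'll test whether pushing past the reach limit tilts the tool, since a tilted finger would carry the lid better.

Call:
{"api": "arm_command", "payload": {"translation": [[6,0,0],[6,0,0]], "twist": [0,0]}}

```text
time_s: 0.9
tool_pos: [0.3643, -0.8421, 0.1738]
tool_rot: [178.3, 0.0, -65.2]
force: [0.9, 1.1, -2.2]
grip_width: 0.0348
```

```bash
python3 - <<'E'
from h import *
o=telemetry.get_obs(); print(o["qpos"],o["tool_rot"],o["tool_pos"])
c=optics.read_camera("top")
for yaw in (-13.,-13.5,-14):
  a=np.radians(yaw); X=np.array([np.cos(a),np.sin(a),0]);Y=np.array([-np.sin(a),np.cos(a),0]);O=np.array([.573,-.005,0])
  f=lambda x,y,z:O+x*X+y*Y+np.array([0,0,z])
  print(yaw,[np.round(proj(c,f(*p)),1) for p in ((.123,.125,.234),(.123,-.125,.234),(-.08,.125,.044),(-.08,-.125,.044),(-.08,.125,0),(-.08,-.125,0))])
E
```

```text
[ 66.0567  63.4074 -14.4594  13.3866  15.0654 103.6716  -2.0916] [178.2632   0.0097 -65.1595] [ 0.3643 -0.8421  0.1738]
-13.0 [array([282., 161.]), array([407.9, 188.8]), array([267. , 270.6]), array([376.3, 295.1]), array([268.8, 272.1]), array([374.4, 295.7])]
-13.5 [array([282.7, 160.6]), array([408.3, 189.4]), array([266.9, 270.1]), array([375.9, 295.5]), array([268.7, 271.6]), array([374. , 296.1])]
-14 [array([283.3, 160.2]), array([408.7, 190.1]), array([266.7, 269.5]), array([375.5, 295.9]), array([268.5, 271.1]), array([373.6, 296.5])]
```

Call:
{"api": "arm_command", "payload": {"translation": [[0,0,-6],[0,0,-6],[0,0,-6],[0,0,-6],[0,0,-6]], "twist": [0,0,0,0,0]}}

```text
time_s: 1.58
tool_pos: [0.3559, -0.7662, 0.4037]
tool_rot: [-180.0, -5.2, -63.6]
force: [-0.7, -0.6, -0.3]
grip_width: 0.0004
```

```bash
python3 -c "
from h import *
o=telemetry.get_obs(); print(o['qpos'],o['tool_rot'],o['tool_pos'])"
```

```text
[ 62.5118  54.053   22.9373   3.393  -22.1499 117.5967   0.426 ] [-179.9537   -5.2157  -63.6098] [ 0.3559 -0.7662  0.4037]
```

Call:
{"api": "arm_command", "payload": {"translation": [[2,0,-6],[2,0,-6],[2,0,-6],[2,0,-6],[2,0,-6],[2,0,-6]], "twist": [0,0,0,0,0,0]}}

```text
time_s: 2.33
tool_pos: [0.3296, -0.7026, 0.6173]
tool_rot: [-179.7, -20.2, -63.6]
force: [0.5, 0.1, 0.6]
grip_width: 0.0008
```

```bash
python3 -c "
from h import *
o=telemetry.get_obs(); print(o['qpos'],o['tool_rot'],o['tool_pos'])"
```

```text
[ 61.8421  39.0706  25.7268   3.4216 -24.5689 117.5955   0.1757] [-179.6918  -20.2313  -63.6089] [ 0.3296 -0.7026  0.6173]
```

The past-limit push tilts the tool outward in a controlled way: 20° so far, in the azimuth -64° plane. I need about 22° of tilt near azimuth -13.5°, so I'll move to the other side and push again there.

```bash
cat >> h.py <<'E'
from scipy.spatial.transform import Rotation as Ro
def rows(ds,tw=None,rot=None,dec=2):
    """world deltas (cm) per row -> tool rows; tw: twist per row"""
    R=Ro.from_euler('xyz',rot if rot is not None else telemetry.get_obs()["tool_rot"],degrees=True)
    out=[];tw=tw if tw is not None else [0]*len(ds)
    for d,t in zip(ds,tw):
        out.append([round(float(v),dec) for v in R.inv().apply(d)]); R=R*Ro.from_euler('z',t,degrees=True)
    return out
def st():
    o=telemetry.get_obs(); R=Ro.from_euler('xyz',o["tool_rot"],degrees=True).as_matrix()
    f=R[:,2]; print("t",round(o["time_s"],2),"tilt",round(np.degrees(np.arccos(-f[2])),1),"az",round(np.degrees(np.arctan2(f[1],f[0])),1),"toolx az",round(np.degrees(np.arctan2(R[1,0],R[0,0])),1))
    print("q",o["qpos"],"pos",o["tool_pos"],"rot",o["tool_rot"],"F",o["force"])
E
python3 -c "
from h import *
st(); print(rows([[-1,5.9,0]]*2+[[0.5,6,0]]*8,[-5]*10))"
```

```text
t 2.33 tilt 20.2 az -62.7 toolx az -63.6
q [ 61.8421  39.0706  25.7268   3.4216 -24.5689 117.5955   0.1757] pos [ 0.3296 -0.7026  0.6173] rot [-179.6918  -20.2313  -63.6089] F [0.4656 0.1028 0.5515]
[[-5.38, -1.74, -1.97], [-5.2, -2.2, -1.97], [-4.22, -3.92, -1.76], [-3.86, -4.27, -1.76], [-3.47, -4.59, -1.76], [-3.06, -4.87, -1.76], [-2.62, -5.12, -1.76], [-2.17, -5.33, -1.76], [-1.7, -5.5, -1.76], [-1.21, -5.63, -1.76]]
```

Call:
{"api": "arm_command", "payload": {"translation": [[-5.4,-1.7,-2],[-5.2,-2.2,-2],[-4.2,-3.9,-1.8],[-3.9,-4.3,-1.8],[-3.5,-4.6,-1.8],[-3.1,-4.9,-1.8],[-2.6,-5.1,-1.8],[-2.2,-5.3,-1.8],[-1.7,-5.5,-1.8],[-1.2,-5.6,-1.8]], "twist": [-5,-5,-5,-5,-5,-5,-5,-5,-5,-5]}}

```text
time_s: 3.58
tool_pos: [0.3715, -0.1223, 0.6333]
tool_rot: [165.9, -15.1, -13.4]
force: [1.3, 0.3, 0.1]
grip_width: 0.0005
```

```bash
python3 -c "
from h import *
st(); print(rows([[2,5.9,0]]*1))"
```

```text
t 3.58 tilt 20.5 az -57.3 toolx az -13.4
q [  4.1468 -14.1433  -5.3936  67.2109  17.7429 114.7906  -7.277 ] pos [ 0.3715 -0.1223  0.6333] rot [165.9414 -15.0667 -13.3983] F [1.2741 0.3338 0.1228]
[[0.56, -6.05, -1.36]]
```

```bash
python3 -c "
from h import *
print(rows([[2.2,5.8,0]]*1))"
```

```text
[[0.77, -6.02, -1.29]]
```

Call:
{"api": "arm_command", "payload": {"translation": [[0.8,-6,-1.4],[0.8,-6,-1.4],[0.8,-6,-1.4],[0.8,-6,-1.4],[0.8,-6,-1.4],[0.8,-6,-1.4],[0.8,-6,-1.4],[0.8,-6,-1.4]], "twist": [0,0,0,0,0,0,0,0]}}

```text
time_s: 4.58
tool_pos: [0.4192, 0.1565, 0.6406]
tool_rot: [168.9, -18.5, -14.0]
force: [0.5, -0.0, 0.5]
grip_width: 0.0006
```

```bash
python3 -c "
from h import *
st(); print(rows([[2.8,2.8,4.6]]*1))"
```

```text
t 4.58 tilt 21.5 az -45.8 toolx az -14.0
q [ 70.3366 -17.1058 -78.7715  53.3563   0.9264 117.5495 -25.0709] pos [0.4192 0.1565 0.6406] rot [168.8669 -18.5004 -13.987 ] F [ 0.5387 -0.0456  0.4522]
[[3.39, -2.61, -4.3]]
```

```bash
python3 -c "
from h import *
print(rows([[3.6,3,-3.8]]*1))"
```

```text
[[1.42, -4.58, 3.67]]
```

Call:
{"api": "arm_command", "payload": {"translation": [[1.5,-4.5,3.9],[1.5,-4.5,3.9],[1.5,-4.5,3.9],[1.5,-4.5,3.9],[1.5,-4.5,3.9]], "twist": [0,0,0,0,0]}}

```text
time_s: 5.2
tool_pos: [0.5178, 0.2362, 0.4161]
tool_rot: [175.1, -22.5, -13.8]
force: [0.8, -0.8, 0.1]
grip_width: 0.0004
```

```bash
python3 -c "
from h import *
st(); print(rows([[2.8,2.8,4.6],[3,-2,4.6]]))"
```

```text
t 5.2 tilt 23.0 az -26.4 toolx az -13.8
q [ 57.3033 -17.2881 -79.0194  83.0593   0.4581  85.0435 -38.2998] pos [0.5178 0.2362 0.4161] rot [175.1157 -22.5354 -13.8432] F [ 0.7591 -0.8386  0.1338]
[[3.66, -3.08, -3.74], [4.9, 1.47, -2.83]]
```

```bash
python3 -c "
from h import *
print(rows([[3.7,-3.6,-.8]]*1))"
```

```text
[[3.81, 2.39, 2.66]]
```

Call:
{"api": "arm_command", "payload": {"translation": [[4.4,2.6,0.9],[4.4,2.6,0.9],[4.4,2.6,0.9],[4.4,2.6,0.9]], "twist": [0,0,0,0]}}

```text
time_s: 5.7
tool_pos: [0.6171, 0.0765, 0.4439]
tool_rot: [177.3, -23.8, -13.7]
force: [0.2, 0.8, -0.0]
grip_width: 0.0006
```

```bash
python3 -c "
from h import *
st()"
```

```text
t 5.7 tilt 23.9 az -20.4 toolx az -13.7
q [ 81.4527 -17.2858 -79.0166  80.031   -8.7552  80.4365 -15.0344] pos [0.6171 0.0765 0.4439] rot [177.2736 -23.7825 -13.6859] F [ 0.1528  0.8467 -0.0394]
```

```bash
python3 -c "
from h import *
print(rows([[5.2,-2,0],[4,0,-4]]))"
```

```text
[[5.06, 0.61, 2.26], [1.94, -1.19, 5.18]]
```

Call:
{"api": "arm_command", "payload": {"translation": [[5.1,0.6,2.3],[5.1,0.6,2.3],[5.1,0.6,2.3]], "twist": [0,0,0]}}

```text
time_s: 6.08
tool_pos: [0.6734, -0.0037, 0.4366]
tool_rot: [-179.7, -29.0, -14.4]
force: [0.2, 0.4, -0.6]
grip_width: 0.0005
```

```bash
python3 -c "
from h import *
st()
print(rows([[5.2,-2,0],[4,0,-4]]))"
```

```text
t 6.08 tilt 29.0 az -13.9 toolx az -14.4
q [ 91.4013 -17.2875 -79.0009  82.8205 -15.1494  71.1481  -4.7005] pos [ 0.6734 -0.0037  0.4366] rot [-179.7418  -29.0366  -14.3923] F [ 0.2369  0.3588 -0.6018]
[[4.84, 0.66, 2.68], [1.45, -0.97, 5.38]]
```

```bash
python3 -c "
from h import *
print(rows([[0,-6,0]]))"
```

```text
[[1.3, 5.81, 0.7]]
```

Call:
{"api": "arm_command", "payload": {"translation": [[1.4,5.8,0.7],[1.4,5.8,0.7],[1.4,5.8,0.7],[1.4,5.8,0.7]], "twist": [0,0,0,0]}}

```text
time_s: 6.58
tool_pos: [0.6485, -0.2357, 0.4332]
tool_rot: [-179.1, -30.7, -14.8]
force: [0.9, -0.0, 0.4]
grip_width: 0.0005
```

```bash
python3 -c "
from h import *
st()
print(rows([[5.2,-2,0],[4,0,-4]]))"
```

```text
t 6.58 tilt 30.7 az -13.1 toolx az -14.8
q [119.0807 -17.2878 -79.0452  83.8927 -30.1989  71.1719  24.367 ] pos [ 0.6485 -0.2357  0.4332] rot [-179.1432  -30.703   -14.7606] F [ 0.9482 -0.0408  0.374 ]
[[4.76, 0.65, 2.82], [1.28, -0.94, 5.43]]
```

```bash
cat > fk.py <<'E'
import numpy as np
from scipy.spatial.transform import Rotation as Ro
from scipy.optimize import least_squares
D=[([67.6736,18.4386,-4.015,83.1763,1.2947,78.5414,-3.2594],[.2551,-.5972,.1867],[179.9943,.1112,-66.8638]),
([66.0567,63.4074,-14.4594,13.3866,15.0654,103.6716,-2.0916],[.3643,-.8421,.1738],[178.2632,.0097,-65.1595]),
([62.5118,54.053,22.9373,3.393,-22.1499,117.5967,.426],[.3559,-.7662,.4037],[-179.9537,-5.2157,-63.6098]),
([61.8421,39.0706,25.7268,3.4216,-24.5689,117.5955,.1757],[.3296,-.7026,.6173],[-179.6918,-20.2313,-63.6089]),
([4.1468,-14.1433,-5.3936,67.2109,17.7429,114.7906,-7.277],[.3715,-.1223,.6333],[165.9414,-15.0667,-13.3983]),
([70.3366,-17.1058,-78.7715,53.3563,.9264,117.5495,-25.0709],[.4192,.1565,.6406],[168.8669,-18.5004,-13.987]),
([57.3033,-17.2881,-79.0194,83.0593,.4581,85.0435,-38.2998],[.5178,.2362,.4161],[175.1157,-22.5354,-13.8432]),
([91.4013,-17.2875,-79.0009,82.8205,-15.1494,71.1481,-4.7005],[.6734,-.0037,.4366],[-179.7418,-29.0366,-14.3923]),
([119.0807,-17.2878,-79.0452,83.8927,-30.1989,71.1719,24.367],[.6485,-.2357,.4332],[-179.1432,-30.703,-14.7606])]
P0=[.245,.467,.512,.4,0,0,0]
def fk(q,p,s):
    h,a,b,t,e4,e5,e6=p; g=lambda ax,x:Ro.from_euler(ax,x,degrees=True)
    R=g('z',s[0]*q[0])*g('y',q[1]); x=np.array([0,0,h])+R.apply([e4,0,a])
    R=R*g('z',s[1]*q[2])*g('y',q[3]); x=x+R.apply([e5,0,b])
    R=R*g('z',s[2]*q[4])*g('y',q[5]); x=x+R.apply([e6,0,t])
    R=R*g('z',s[3]*q[6]); return x,R
def tot(p,s):
    r=[]
    for q,x,e in D:
        X,R=fk(q,p[:7],s); R=R*Ro.from_euler('z',p[7],degrees=True)
        r+=list(X-x)+list(.3*(Ro.from_euler('xyz',e,degrees=True).inv()*R).as_rotvec())
    return np.array(r)
if __name__=="__main__":
    import itertools
    for s in itertools.product((-1,1),repeat=4):
        best=min((least_squares(tot,P0+[y],args=(s,)) for y in (0,180)),key=lambda r:r.cost)
        print(s,round(best.cost,5),np.round(best.x,4),np.abs(best.fun).max().round(4))
E
python3 fk.py | sort -k5 | sort -t')' -k2 -n | head -4
```

```text
1.430000e-02  1.780000e-02 -1.676154e+02] 0.3362
  4.352000e-01  6.755000e-01  3.116359e+02] 0.6552
  4.550000e-02 -9.340000e-02 -1.659291e+02] 0.327
  4.550000e-02 -9.340000e-02 -1.790564e+02] 0.2735
```

```bash
sed -i '1i import numpy as _n; _n.set_printoptions(suppress=True,linewidth=200)' fk.py; python3 fk.py | sort -t')' -k2 -n | head -3
```

```text
(-1, -1, -1, -1) 0.00177 [  0.2684   0.4737   0.5111   0.4075   0.0097   0.0143   0.0178 180.    ] 0.0264
(-1, -1, -1, 1) 0.13524 [   0.2684    0.4737    0.5111    0.4075    0.0097    0.0143    0.0178 -167.6154] 0.3362
(-1, -1, 1, -1) 0.19707 [  -0.0611    0.375     0.5025   -0.0431    0.0358    0.0455   -0.0934 -179.0564] 0.2735
```

```bash
cat >> fk.py <<'E'
p=[.2684,.4737,.5111,.4075,.0097,.0143,.0178]; S=(-1,-1,-1,-1)
def jac(q):
    x,R=fk(q,p,S); J=np.zeros((6,7))
    for i in range(7):
        d=np.array(q,float); d[i]+=.01; X,RR=fk(d,p,S); J[:3,i]=(X-x)/np.radians(.01); J[3:,i]=(RR*R.inv()).as_rotvec()/np.radians(.01)
    return J
E
python3 - <<'E'
from h import *; import fk
np.set_printoptions(precision=3,suppress=True,linewidth=150)
q=telemetry.get_obs()["qpos"]; J=fk.jac(q); P=np.linalg.pinv(J)
print("sv",np.linalg.svd(J)[1],"null",np.linalg.svd(J)[2][-1])
for n,d in dict(x=[1,0,0,0,0,0],y=[0,1,0,0,0,0],z=[0,0,1,0,0,0]).items(): print(n,P@np.array(d))
f=fk.fk(q,fk.p,fk.S)[1].as_matrix()[:,2]; print("twist(tool z)",P@np.r_[0,0,0,f])
E
```

```text
sv [1.915 1.622 1.473 0.494 0.334 0.087] null [ 0.324 -0.467  0.183  0.01  -0.658  0.207  0.409]
x [ 5.988  0.085 -6.735 -2.068  0.214 -0.259 -1.11 ]
y [-3.946 -1.187  3.282  0.876 -0.628  0.139 -0.799]
z [ 0.875  0.207 -0.44  -2.183  0.314  1.838 -0.629]
twist(tool z) [ 0.132 -0.191  0.075  0.004 -0.269  0.085 -0.833]
```

```bash
python3 -c "
from h import *
print(rows([[-5,-2.5,0]]))"
```

```text
[[-3.61, 3.66, -2.2]]
```

Call:
{"api": "arm_command", "payload": {"translation": [[-3.6,3.7,-2],[-3.6,3.7,-2],[-3.6,3.7,-2],[-3.6,3.7,-2]], "twist": [0,0,0,0]}}

```text
time_s: 7.08
tool_pos: [0.4401, -0.3482, 0.4247]
tool_rot: [-178.6, -31.0, -16.6]
force: [-0.3, -0.9, 0.4]
grip_width: 0.0007
```

```bash
cat > jj.py <<'E'
from h import *; import fk
np.set_printoptions(precision=3,suppress=True,linewidth=150)
st()
q=telemetry.get_obs()["qpos"]; J=fk.jac(q); P=np.linalg.pinv(J)
for n,d in dict(x=[1,0,0,0,0,0],y=[0,1,0,0,0,0],z=[0,0,1,0,0,0]).items(): print(n,P@np.array(d))
E
python3 jj.py
```

```text
t 7.08 tilt 31.1 az -14.0 toolx az -16.6
q [ 85.39  -17.067 -27.943  96.994 -29.45   75.494  42.351] pos [ 0.44  -0.348  0.425] rot [-178.639  -31.027  -16.632] F [-0.349 -0.853  0.38 ]
x [-0.226  1.314 -2.045 -1.144  0.92  -1.131 -2.1  ]
y [-0.43  -1.958  0.011  1.239 -0.712  0.332 -0.548]
z [ 0.148  0.251  0.041 -2.152  0.305  1.747 -0.816]
```

Call:
{"api": "arm_command", "payload": {"translation": [[1.4,5.8,0.7],[1.4,5.8,0.7]], "twist": [0,0]}}

```text
time_s: 7.32
tool_pos: [0.4342, -0.469, 0.4271]
tool_rot: [-178.7, -31.3, -17.0]
force: [0.7, 0.6, 0.0]
grip_width: 0.0002
```

```bash
python3 jj.py; python3 -c "
from h import *
print(rows([[6,0,0],[0,6,0],[0,0,6]]))"
```

```text
t 7.33 tilt 31.3 az -14.5 toolx az -17.0
q [ 87.594  -3.684 -27.741  87.085 -24.309  74.206  45.021] pos [ 0.434 -0.469  0.427] rot [-178.661  -31.323  -17.025] F [0.731 0.565 0.015]
x [-1.017  1.22  -1.324 -1.099  1.344 -0.903 -2.203]
y [-0.091 -2.054  0.009  1.732 -0.902  0.028 -0.161]
z [-0.016  0.19  -0.039 -2.136  0.334  1.774 -0.889]
[[4.9, -1.69, 3.02], [-1.5, -5.76, -0.78], [3.12, -0.12, -5.12]]
```

```bash
cat > sim.py <<'E'
from h import *; import fk
np.set_printoptions(precision=1,suppress=True,linewidth=150)
lo=np.array([-163.93,-17.29,-79.2,3.27,-89.18,5.43,-154.24]);hi=np.array([163.93,119.83,71.16,140.29,269.18,117.66,154.24])
def run(q,way,verbose=True):
    q=np.array(q,float); x,R=fk.fk(q,fk.p,fk.S); off=x-np.array(telemetry.get_obs()["tool_pos"])
    for w in way:
        w=np.array(w)+off; x0=fk.fk(q,fk.p,fk.S)[0]; n=max(1,int(np.linalg.norm(w-x0)/.01))
        for i in range(n):
            tgt=x0+(w-x0)*(i+1)/n
            for _ in range(3):
                X,RR=fk.fk(q,fk.p,fk.S); J=fk.jac(q)
                e=np.r_[tgt-X,(R*RR.inv()).as_rotvec()]
                q=np.clip(q+np.degrees(J.T@np.linalg.solve(J@J.T+1e-4*np.eye(6),e)),lo,hi)
        X,RR=fk.fk(q,fk.p,fk.S)
        print(w-off,q,"err mm",1e3*np.linalg.norm(X-w),"deg",np.degrees((R*RR.inv()).magnitude()))
    return q
E
python3 - <<'E'
from sim import *
q=telemetry.get_obs()["qpos"]
tail=[(.76,0,.36),(.72,0,.21),(.66,.0,.26),(.55,.05,.2),(.49,.06,.05)]
for w in ([(.74,-.47,.43)],[(.434,-.469,.3),(.74,-.4,.3),(.76,-.2,.36)],[(.6,-.3,.4)],[(.434,-.65,.3),(.6,-.6,.3)]):
    print("--"); run(q,w+tail)
E
```

```text
--
[ 0.7 -0.5  0.4] [ 56.2  26.5 -34.8  54.4   7.9  72.3  11.4] err mm 2.055628072522072e-06 deg 5.4123676542285076e-08
[0.8 0.  0.4] [ 28.3  11.7 -42.3  81.2  23.7  62.7 -33.9] err mm 7.053072624573239e-07 deg 1.9106349888326784e-08
[0.7 0.  0.2] [ 28.9  10.  -41.  100.   26.8  46.1 -41. ] err mm 1.3742634685909808e-06 deg 4.2459917027771326e-08
[0.7 0.  0.3] [ 33.4  -1.3 -41.6 103.6  14.4  49.1 -31.8] err mm 3.531873376071954e-07 deg 1.1373322669293427e-08
[0.6 0.1 0.2] [ 30.  -14.9 -42.2 119.5   6.1  43.8 -33.8] err mm 8.525290808943726e-07 deg 2.452356747594276e-08
[0.5 0.1 0.1] [ 38.2 -10.9 -59.6 135.   20.6  26.7 -56.2] err mm 0.00036310781410813696 deg 7.373564758387417e-06
--
[ 0.4 -0.5  0.3] [ 87.3  -2.9 -28.  100.8 -26.3  61.   51.2] err mm 2.2881486058240556e-07 deg 6.195745709541479e-09
[ 0.7 -0.4  0.3] [ 57.1  21.  -35.6  76.7   7.   55.1   7.6] err mm 3.100858689434222e-07 deg 9.421254011557767e-09
[ 0.8 -0.2  0.4] [ 44.   12.8 -38.1  79.4  12.5  59.4 -11.3] err mm 7.164403316408693e-07 deg 1.9682482499651496e-08
[0.8 0.  0.4] [ 27.8  11.6 -41.7  81.2  23.5  62.7 -33.8]
[... 1295 characters left out ...]
22259244273e-09
[ 0.6 -0.6  0.3] [ 70.8  23.5 -26.7  72.   -7.6  60.5  34.1] err mm 4.7356298999648164e-07 deg 1.3307694015469916e-08
[0.8 0.  0.4] [ 28.1  11.7 -42.   81.2  23.6  62.7 -33.9] err mm 5.696096056734491e-07 deg 1.5450818399428e-08
[0.7 0.  0.2] [ 28.7   9.9 -40.8 100.   26.7  46.1 -40.9] err mm 1.3586243085224373e-06 deg 4.2119343146600745e-08
[0.7 0.  0.3] [ 33.1  -1.3 -41.4 103.6  14.4  49.1 -31.8] err mm 3.3088185337111976e-07 deg 1.0775775338860263e-08
[0.6 0.1 0.2] [ 29.8 -14.9 -42.  119.5   6.3  43.8 -33.9] err mm 8.396107292825009e-07 deg 2.421644759258749e-08
[0.5 0.1 0.1] [ 37.8 -10.8 -59.3 135.   20.8  26.7 -56.4] err mm 0.0003597005368433137 deg 7.338358626722691e-06
```

Call:
{"api": "arm_command", "payload": {"translation": [[4.9,-1.7,3],[4.9,-1.7,3],[4.9,-1.7,3],[4.9,-1.7,3],[4.9,-1.7,3]], "twist": [0,0,0,0,0]}}

```text
time_s: 7.95
tool_pos: [0.7287, -0.4856, 0.4278]
tool_rot: [-178.0, -31.4, -19.3]
force: [0.2, -0.2, 0.7]
grip_width: 0.0005
```

```bash
python3 -c "
from sim import *
st(); o=telemetry.get_obs();q=o['qpos'];x=o['tool_pos']
print(rows([(np.array([.765,-.03,.38])-x)*100/8]))
run(q,[(.765,-.03,.38),(.72,-.01,.21),(.66,.0,.26),(.55,.05,.2),(.49,.06,.05)])"
```

```text
t 7.95 tilt 31.5 az -15.4 toolx az -19.3
q [ 59.6  25.3 -37.   57.4   8.1  70.8  10.2] pos [ 0.7 -0.5  0.4] rot [-178.   -31.4  -19.3] F [ 0.2 -0.2  0.7]
[[-1.55, -5.53, -0.05]]
[ 0.8 -0.   0.4] [ 31.7  11.7 -44.3  79.8  23.5  64.  -33.7] err mm 8.328090122355172e-07 deg 2.235304650279491e-08
[ 0.7 -0.   0.2] [ 30.8   9.8 -43.2 101.   28.1  45.8 -44.2] err mm 1.7437364880433284e-06 deg 5.2537264503987814e-08
[0.7 0.  0.3] [ 34.8  -1.7 -44.2 104.4  15.5  48.9 -35.8] err mm 5.496590161360884e-07 deg 1.6405257482455775e-08
[0.6 0.1 0.2] [ 31.  -15.5 -44.6 120.    6.7  43.7 -37.6] err mm 1.0482155680555053e-06 deg 2.9111326425181386e-08
[0.5 0.1 0.1] [ 41.2 -11.3 -64.5 135.2  21.9  26.8 -61.4] err mm 0.0005314326524017579 deg 9.96797476503271e-06
```

Call:
{"api": "arm_command", "payload": {"translation": [[-1.5,-5.6,0],[-1.5,-5.6,0],[-1.5,-5.6,0],[-1.5,-5.6,0],[-1.5,-5.6,0],[-1.5,-5.6,0],[-1.5,-5.6,0],[-1.4,-5.6,0]], "twist": [-0.7,-0.7,-0.7,-0.7,-0.7,-0.7,-0.7,-0.7]}}

```text
time_s: 8.95
tool_pos: [0.7556, -0.017, 0.3598]
tool_rot: [-179.3, -30.4, -14.8]
force: [0.6, -0.7, -0.4]
grip_width: -0.0
```

```bash
python3 -c "
from sim import *
st()
c=optics.read_camera('scene'); cv2.imwrite('pics/s2.png',c['img'])
c=optics.read_camera('top'); cv2.imwrite('pics/t2.png',c['img'])
s=cv2.resize(cv2.imread('pics/s2.png')[60:340,200:480],None,fx=2.1,fy=2.1);cv2.imwrite('pics/s2c.png',s)
"
```

```text
t 8.95 tilt 30.4 az -13.3 toolx az -14.8
q [ 35.6   9.  -46.8  84.1  20.1  62.2 -28.8] pos [ 0.8 -0.   0.4] rot [-179.3  -30.4  -14.8] F [ 0.6 -0.7 -0.4]
```

View pics/s2c.png

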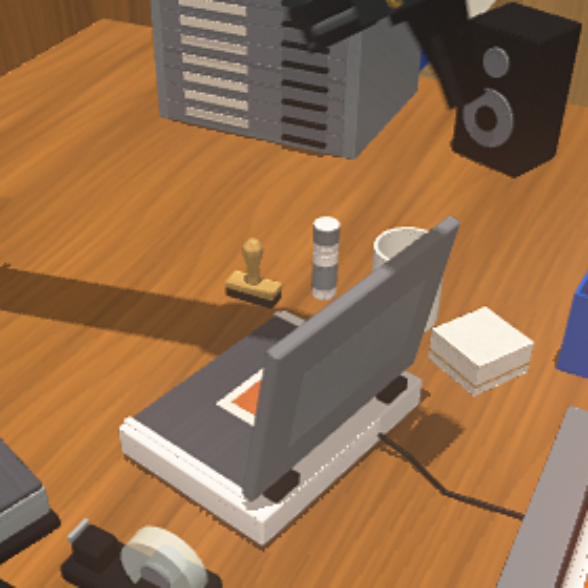

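```bash
python3 -c "
from sim import *
print(rows([[-.7,.17,-4.5],[-.97,.23,0],[0,0,1]]))"
```

```text
[[-2.9, 0.06, 3.52], [-0.86, 0.0, -0.5], [0.51, -0.01, -0.86]]
```

Call:
{"api": "arm_command", "payload": {"translation": [[-2.9,0,3.5],[-2.9,0,3.5],[-2.9,0,3.5],[0,0,0]], "twist": [0,0,0,0]}}

```text
time_s: 9.55
tool_pos: [0.7296, 0.0021, 0.2216]
tool_rot: [-178.7, -30.2, -14.6]
force: [0.1, -0.9, 0.3]
grip_width: 0.0001
```

```bash
cat >> h.py <<'E'
O=np.array([.573,-.005]);A=np.radians(-13.5);X=np.array([np.cos(A),np.sin(A)]);Y=np.array([-np.sin(A),np.cos(A)])
def sc(verbose=True):
    o=telemetry.get_obs(); d=np.array(o["tool_pos"])[:2]-O; R=Ro.from_euler('xyz',o["tool_rot"],degrees=True).as_matrix();f=R[:,2]
    print("t %.2f xs %.1f ys %.1f z %.1f mm"%(o["time_s"],1e3*d@X,1e3*d@Y,1e3*o["tool_pos"][2]),"tilt %.1f az %.1f"%(np.degrees(np.arccos(-f[2])),np.degrees(np.arctan2(f[1],f[0]))),"F",np.round(o["force"],1),"q",np.round(o["qpos"],1))
def srows(ds): return rows([np.r_[d[0]*X+d[1]*Y,d[2]] for d in ds])
E
python3 -c "
from h import *
sc()
print(srows([[1,0,0],[0,1,0],[0,0,1]]))
c=optics.read_camera('scene'); cv2.imwrite('pics/s3.png',cv2.resize(c['img'][100:340,230:470],None,fx=2.4,fy=2.4))"
```

```text
t 9.55 xs 150.7 ys 43.5 z 221.6 mm tilt 30.2 az -11.9 F [ 0.1 -0.9  0.3] q [ 35.4   8.5 -46.5 100.2  22.9  47.3 -35.1]
[[0.86, -0.01, 0.5], [-0.02, -1.0, 0.01], [0.5, -0.02, -0.86]]
```

View pics/s3.png

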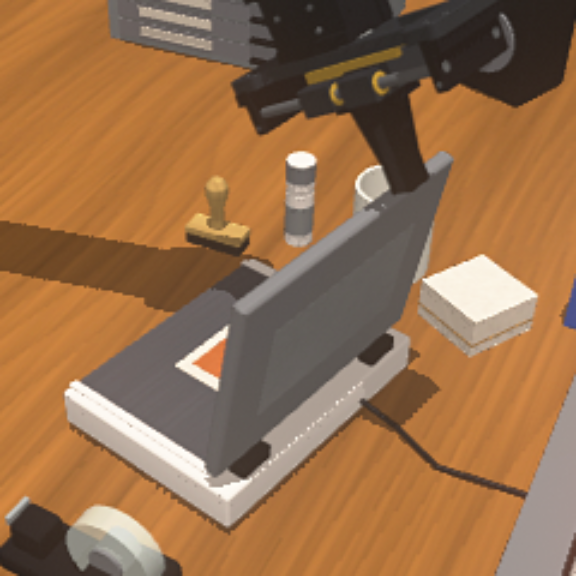

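```bash
python3 -c "
from h import *
c=optics.read_camera('scene')
o=telemetry.get_obs()
P=lambda n,p:print(n,np.round((np.array(proj(c,p))-[230,100])*2.4))
R=Ro.from_euler('xyz',o['tool_rot'],degrees=True).as_matrix();t=np.array(o['tool_pos'])
P('tcp',t)
for s in(-.015,.015):P('tip x%+.3f'%s,t+R[:,0]*s)
for s in(-.01,.01):P('tip y',t+R[:,1]*s)
P('up50',t-R[:,2]*.05)
S=lambda x,y,z:np.r_[O+x*X+y*Y,z]
for y in(-.125,.0435,.125):
  P('lid back corner %g'%y,S(.123,y,.234));P('lid front corner',S(.109,y,.2365))
"
```

```text
tcp [436. 223.]
tip x-0.015 [420. 225.]
tip x+0.015 [453. 221.]
tip y [444. 217.]
tip y [428. 230.]
up50 [411. 159.]
lid back corner -0.125 [248. 315.]
lid front corner [231. 303.]
lid back corner 0.0435 [398. 201.]
lid front corner [382. 191.]
lid back corner 0.125 [458. 156.]
lid front corner [443. 147.]
```

```bash
python3 -c "
from h import *
a=optics.read_camera('scene')['img'][120:220,350:450]; b=optics.read_camera('top')['img'][130:230,280:380]
cv2.imwrite('pics/z4.png',np.hstack([cv2.resize(i,(400,400),interpolation=cv2.INTER_CUBIC) for i in(a,b)]))
c=optics.read_camera('top');t=telemetry.get_obs()['tool_pos'];print((np.array(proj(c,t))-[280,130])*4+[400,0])"
```

```text
[584.9882  96.9551]
```

View pics/z4.png

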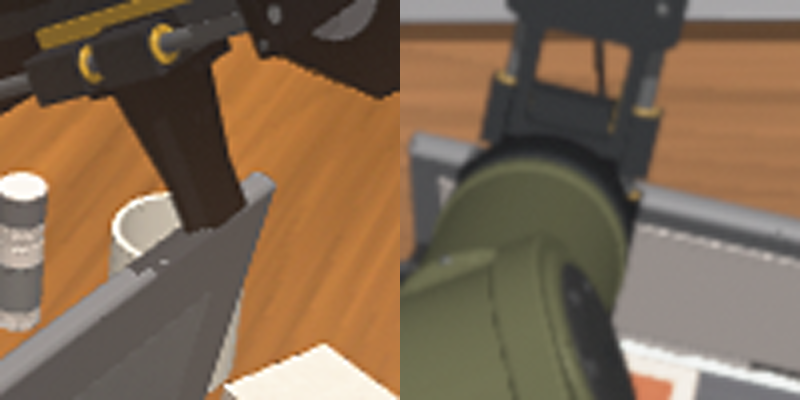

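```bash
python3 - <<'E'
from h import *
c=optics.read_camera('scene')
def mk(im,t,rot,u,v,w=100):
    R=Ro.from_euler('xyz',rot,degrees=True).as_matrix(); z=cv2.resize(im[v:v+w,u:u+w],(400,400),interpolation=cv2.INTER_CUBIC); k=400/w
    for d,col in((0,(0,0,255)),(.02,(0,255,255)),(.07,(0,255,0))):
        for s in(-.015,.015):
            p=(np.array(proj(c,np.array(t)-R[:,2]*d+R[:,0]*s))-[u,v])*k; cv2.circle(z,tuple(int(i) for i in p),3,col,-1)
    return z
o=telemetry.get_obs()
a=mk(cv2.imread('pics/s2.png'),[.7556,-.017,.3598],[-179.3,-30.4,-14.8],360,60)
b=mk(c['img'],o['tool_pos'],o['tool_rot'],350,120)
cv2.imwrite('pics/z5.png',np.hstack([a,b]))
E
```

```text
(no output)
```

View pics/z5.png

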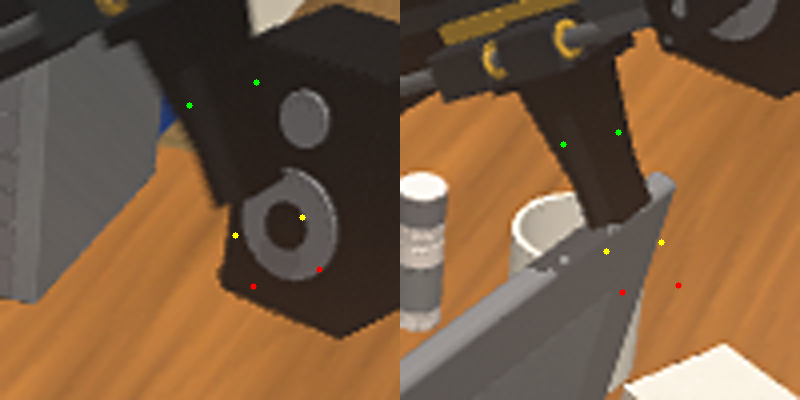

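The zoom shows the finger tip just above the lid's top edge, at about (215,225) in the left panel. With the projected TCP marked, the real tip lies about 36 mm short of the reported TCP along the tool axis, in both pictures and in agreement with the zero force. From here I'll use tip = TCP − 36 mm·z_tool. I'll move back 22 mm, go down 31 mm behind the lid, and check again.

Call:
{"api": "arm_command", "payload": {"translation": [[1.9,0,1.1],[-0.8,0,1.4],[-0.8,0,1.4]], "twist": [0,0,0]}}

```text
time_s: 10.22
tool_pos: [0.7601, -0.0014, 0.2016]
tool_rot: [-178.3, -31.2, -14.8]
force: [0.5, -0.4, -0.4]
grip_width: 0.0003
```

```bash
python3 - <<'E'
from h import *
sc()
c=optics.read_camera('scene'); o=telemetry.get_obs(); u,v=350,120
R=Ro.from_euler('xyz',o['tool_rot'],degrees=True).as_matrix(); z=cv2.resize(c['img'][v:v+100,u:u+100],(400,400),interpolation=cv2.INTER_CUBIC)
for s in(-.015,.015):
    p=(np.array(proj(c,np.array(o['tool_pos'])-R[:,2]*.036+R[:,0]*s))-[u,v])*4; cv2.circle(z,tuple(int(i) for i in p),3,(0,0,255),-1)
cv2.imwrite('pics/z6.png',z)
E
```

```text
t 10.22 xs 181.0 ys 47.2 z 201.6 mm tilt 31.3 az -11.5 F [ 0.5 -0.4 -0.4] q [ 33.1  13.  -45.3  98.9  28.4  45.  -38.8]
```

View pics/z6.png

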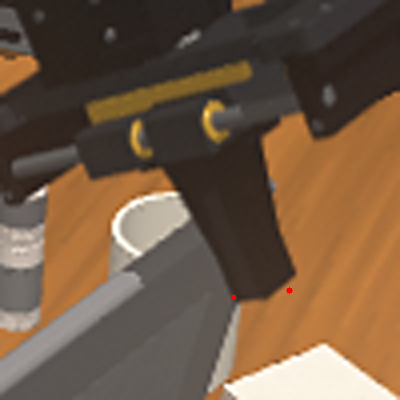

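The finger tip is now behind the lid at (260,290), matching the marks for the corrected tip, and it clears the lid. Next I'll lower slightly and pull slowly forward.

Call:
{"api": "arm_command", "payload": {"translation": [[-0.8,0,1.4],[-0.5,0,-0.3],[-0.5,0,-0.3],[-0.5,0,-0.3],[-0.5,0,-0.3],[-0.5,0,-0.3],[-0.5,0,-0.3]], "twist": [0,0,0,0,0,0,0]}}

```text
time_s: 11.15
tool_pos: [0.7237, 0.0076, 0.1834]
tool_rot: [-178.4, -31.3, -14.7]
force: [-0.0, -1.0, 1.5]
grip_width: 0.0003
```

```bash
cat >> h.py <<'E'
def tip(dx=0):
    o=telemetry.get_obs(); R=Ro.from_euler('xyz',o["tool_rot"],degrees=True).as_matrix(); t=np.array(o["tool_pos"])-.036*R[:,2]; d=t[:2]-O
    print("tip centre xs %.1f ys %.1f z %.1f"%(1e3*d@X,1e3*d@Y,1e3*t[2]))
    for n,s in(("front",-.015),("back",.015)):
        u=t+s*R[:,0]; print(n,"corner xs %.1f z %.1f"%(1e3*(u[:2]-O)@X,1e3*u[2]))
E
python3 -c "
from h import *
sc();tip()"
```

```text
t 11.15 xs 143.6 ys 47.4 z 183.4 mm tilt 31.3 az -11.6 F [-0.  -1.   1.5] q [ 34.4   8.8 -46.1 104.8  26.2  42.  -39.3]
tip centre xs 124.9 ys 46.8 z 214.2
front corner xs 112.1 z 206.4
back corner xs 137.7 z 222.0
```

Call:
{"api": "arm_command", "payload": {"translation": [[-0.5,0,-0.3],[-0.5,0,-0.3],[-0.5,0,-0.3],[-0.5,0,-0.3]], "twist": [0,0,0,0]}}

```text
time_s: 11.65
tool_pos: [0.6992, 0.0136, 0.1833]
tool_rot: [-178.4, -31.3, -14.7]
force: [0.5, 0.8, 1.4]
grip_width: 0.0004
```

```bash
python3 -c "
from sim import *
sc();tip()
S=lambda x,y,z:tuple(np.r_[O+x*X+y*Y,z])
run(telemetry.get_obs()['qpos'],[S(.12,.047,.25),S(-.03,.047,.25),S(-.03,.047,.121),S(-.06,.047,.05),S(-.078,.047,-.01),S(-.11,.047,-.01)])
c=optics.read_camera('scene');cv2.imwrite('pics/z7.png',cv2.resize(c['img'][120:270,300:450],(450,450),interpolation=cv2.INTER_CUBIC))"
```

```text
t 11.65 xs 118.4 ys 47.5 z 183.3 mm tilt 31.3 az -11.6 F [0.5 0.8 1.4] q [ 35.7   5.2 -46.9 107.8  22.9  41.2 -38. ]
tip centre xs 99.7 ys 46.9 z 214.1
front corner xs 86.9 z 206.3
back corner xs 112.5 z 221.8
[0.7 0.  0.2] [ 37.7   1.6 -47.2 102.6  16.   47.8 -31.2] err mm 3.4937345410923943e-06 deg 9.72753587244729e-08
[0.6 0.  0.2] [ 30.8 -17.3 -37.5 118.   -3.8  49.7 -20.7] err mm 34.25586235221922 deg 4.456045903023996
[0.6 0.  0.1] [ 33.5 -13.3 -46.3 127.9   6.7  33.1 -33.5] err mm 3.578445918255901e-05 deg 9.633769694609375e-07
[0.5 0.1 0.1] [ 39.8 -10.1 -57.8 134.7  17.5  24.5 -48.1] err mm 0.0004925824004886407 deg 1.038493026153035e-05
[ 0.5  0.1 -0. ] [ 52.4   4.7 -78.2 139.2  61.   25.9 -91.9] err mm 0.002906360044551754 deg 3.704595678330236e-05
[ 0.5  0.1 -0. ] [ 48.6  -7.5 -74.9 140.3  39.   19.3 -76.7] err mm 26.011974140562316 deg 1.6561963026378992
```

View pics/z7.png

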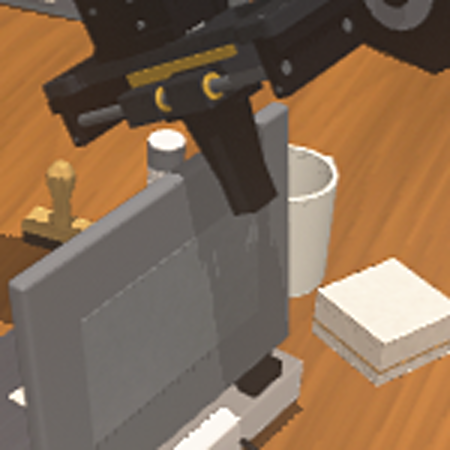

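The lid is now tipped to about upright or slightly past, with the finger still against its back. Before crossing over I'll check in the model for a path that avoids the joint limits.

```bash
python3 -c "
from sim import *
S=lambda x,y,z:tuple(np.r_[O+x*X+y*Y,z])
q=telemetry.get_obs()['qpos']
for w in ([S(.12,.047,.23),S(.05,.05,.23),S(0,.05,.20),S(-.03,.05,.121),S(-.065,.05,.05),S(-.083,.05,0),S(-.1,.05,.0)],
 [S(.12,.047,.23),S(.05,.03,.23),S(0,.02,.20),S(-.03,.01,.121),S(-.065,.01,.05),S(-.083,.01,0),S(-.1,.01,.0)]):
  print('--');run(q,w)
"
```

```text
--
[0.7 0.  0.2] [ 37.3   2.6 -47.3 104.2  17.8  45.9 -32.9] err mm 4.213766045339749e-06 deg 1.1773480855062913e-07
[0.6 0.  0.2] [ 37.7  -8.7 -45.8 111.7   6.5  45.2 -27. ] err mm 1.4979655371707233e-07 deg 4.9910790154535075e-09
[0.6 0.  0.2] [ 35.4 -15.  -44.1 119.1   1.3  42.5 -25.4] err mm 1.379877397912805e-06 deg 3.8688741697827654e-08
[0.6 0.1 0.1] [ 37.  -13.9 -49.8 127.6   5.   33.2 -32.3] err mm 2.473286306785505e-05 deg 6.244583988965451e-07
[0.5 0.1 0.1] [ 43.3 -11.9 -61.4 134.8  13.2  24.4 -45.1] err mm 0.0004004166108459355 deg 7.860138190666403e-06
[0.5 0.1 0. ] [ 62.7  -9.  -79.2 138.6  29.   18.5 -64.4] err mm 50.7389610348376 deg 5.97907216400737
[0.5 0.1 0. ] [ 53.5 -10.5 -77.5 140.1  26.6  18.7 -63.7] err mm 0.0006093236939841084 deg 7.325136493777748e-06
--
[0.7 0.  0.2] [ 37.3   2.6 -47.3 104.2  17.8  45.9 -32.9] err mm 4.213766045339749e-06 deg 1.1773480855062913e-07
[0.6 0.  0.2] [ 38.7  -9.9 -43.8 112.6   3.6  44.7 -22.6] err mm 1.120301779568923e-06 deg 3.204019725961847e-08
[0.6 0.  0.2] [ 36.2 -16.6 -40.4 120.6  -2.5  42.1 -18.7] err mm 1.0448536511903919e-06 deg 3.095746142023446e-08
[0.5 0.  0.1] [ 36.7 -16.  -43.1 129.7  -1.3  32.3 -21.4] err mm 1.0061941518124628e-05 deg 2.825841619804058e-07
[0.5 0.  0.1] [ 40.8 -14.2 -51.9 137.3   3.7  22.8 -30.3] err mm 0.0001531591110921034 deg 3.5898717089356898e-06
[0.5 0.  0. ] [ 56.3 -11.3 -71.2 140.3  14.6  15.4 -44.6] err mm 10.96565850879814 deg 0.6906783434362557
[0.5 0.  0. ] [ 48.1 -13.7 -64.2 140.3  10.4  15.9 -42.1] err mm 40.90458275739329 deg 2.5770164326739784
```

Call:
{"api": "arm_command", "payload": {"translation": [[1.8,0,-2.4],[1.8,0,-2.4],[-2.6,0,-2.4],[-3.4,0,-2.1]], "twist": [0,0,0,0]}}

```text
time_s: 12.2
tool_pos: [0.6281, 0.0302, 0.2474]
tool_rot: [-178.2, -30.7, -14.7]
force: [0.2, 0.6, 0.2]
grip_width: 0.0002
```

```bash
cat > ang.py <<'E'
from h import *
sc();tip()
print(srows([[1,0,0],[0,1,0],[0,0,1]]))
E
python3 ang.py; python3 -c "
from h import *
c=optics.read_camera('scene');cv2.imwrite('pics/z8.png',cv2.resize(c['img'][120:320,240:440],(500,500),interpolation=cv2.INTER_CUBIC))"
```

```text
t 12.20 xs 45.4 ys 47.1 z 247.4 mm tilt 30.7 az -11.3 F [0.2 0.6 0.2] q [ 38.9 -10.  -45.9 110.3   3.7  47.6 -24.5]
tip centre xs 27.0 ys 46.4 z 278.4
front corner xs 14.1 z 270.7
back corner xs 39.9 z 286.0
[[0.86, -0.01, 0.51], [-0.02, -1.0, 0.02], [0.51, -0.03, -0.86]]
```

View pics/z8.png

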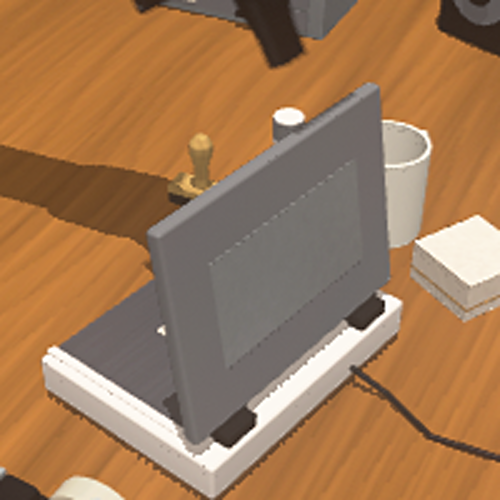

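The lid is tipped forward to about 1.37 and falling slowly, with its top edge from (155,235) to (375,90). The finger is clear above it. Now I'll move in front of and below it.

Call:
{"api": "arm_command", "payload": {"translation": [[-4.4,0,-1.4],[-5.1,0,2.8],[-2.6,0,4.3]], "twist": [0,0,0]}}

```text
time_s: 12.62
tool_pos: [0.55, 0.0553, 0.1337]
tool_rot: [-178.3, -30.5, -14.5]
force: [0.9, -0.2, 0.4]
grip_width: 0.0006
```

```bash
python3 ang.py
```

```text
t 12.62 xs -36.4 ys 53.3 z 133.7 mm tilt 30.6 az -11.0 F [ 0.9 -0.2  0.4] q [ 24.5 -14.1 -38.6 127.3   7.4  36.3 -34.3]
tip centre xs -54.7 ys 52.5 z 164.7
front corner xs -67.6 z 157.1
back corner xs -41.8 z 172.4
[[0.86, -0.0, 0.51], [-0.01, -1.0, 0.02], [0.51, -0.03, -0.86]]
```

Call:
{"api": "arm_command", "payload": {"translation": [[-0.5,0,0.9],[0,0,0],[0,0,0],[0,0,0],[0,0,0],[0,0,0]], "twist": [0,0,0,0,0,0]}}

```text
time_s: 13.38
tool_pos: [0.5519, 0.054, 0.1257]
tool_rot: [-178.2, -30.6, -14.7]
force: [0.0, 0.7, -0.1]
grip_width: 0.0006
```

```bash
python3 ang.py
```

```text
t 13.38 xs -34.3 ys 52.4 z 125.7 mm tilt 30.7 az -11.2 F [ 0.   0.7 -0.1] q [ 25.6 -13.3 -39.8 127.7   8.4  35.2 -35.4]
tip centre xs -52.6 ys 51.7 z 156.6
front corner xs -65.5 z 149.0
back corner xs -39.7 z 164.3
[[0.86, -0.0, 0.51], [-0.02, -1.0, 0.02], [0.51, -0.03, -0.86]]
```

Call:
{"api": "arm_command", "payload": {"translation": [[0,0,0],[0,0,0],[0,0,0],[0,0,0],[0,0,0],[0,0,0],[0,0,0],[0,0,0]], "twist": [0,0,0,0,0,0,0,0]}}

```text
time_s: 14.38
tool_pos: [0.5519, 0.0541, 0.1257]
tool_rot: [-178.2, -30.6, -14.6]
force: [0.2, -0.5, 0.1]
grip_width: 0.0006
```

```bash
python3 ang.py;  python3 -c "
from h import *
c=optics.read_camera('scene');cv2.imwrite('pics/z9.png',cv2.resize(c['img'][120:320,240:440],(500,500),interpolation=cv2.INTER_CUBIC))"
```

```text
t 14.38 xs -34.3 ys 52.5 z 125.7 mm tilt 30.7 az -11.2 F [ 0.2 -0.5  0.1] q [ 25.6 -13.3 -39.8 127.7   8.4  35.2 -35.4]
tip centre xs -52.7 ys 51.7 z 156.7
front corner xs -65.6 z 149.0
back corner xs -39.8 z 164.3
[[0.86, -0.0, 0.51], [-0.02, -1.0, 0.02], [0.51, -0.03, -0.86]]
```

View pics/z9.png

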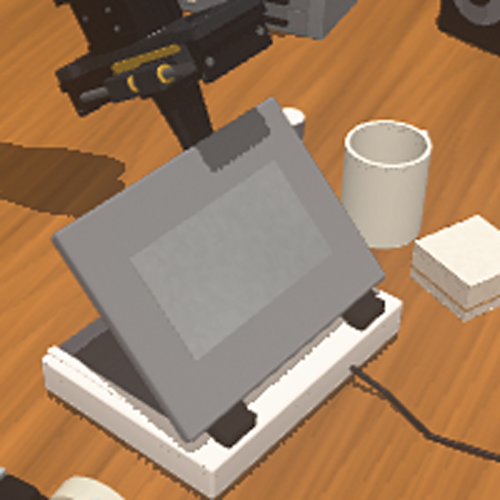

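```bash
cat > th.py <<'E'
from h import *
from scipy.optimize import minimize_scalar
def corner(th,y,up=True):
    s=.007 if up else -.007
    return np.r_[O+(.085-.185*np.cos(th)+s*np.sin(th))*X+y*Y,.053+.185*np.sin(th)+s*np.cos(th)]
def lid(save=None):
    c=optics.read_camera('scene'); im=c['img']; h=cv2.cvtColor(im,cv2.COLOR_BGR2HSV)
    m=((h[...,1]<45)&(h[...,2]>60)&(h[...,2]<200)).astype(np.uint8)
    # near front corner of the lid: leftmost lid pixel, searched along the predicted arc of that corner
    best=None; ths=np.arange(0,1.5,.01); val=[]
    for t in ths:
        a=np.array(proj(c,corner(t,-.118,True)));b=np.array(proj(c,corner(t,.0,True)))
        val.append(np.mean([m[int(round(p[1])),int(round(p[0]))] for p in (a+(b-a)*k for k in np.linspace(0,1,30))]))
    val=np.array(val); on=np.where(val>.6)[0]; 
    print("lid angle ~",round(float(ths[on[-1]]),2) if len(on) else None, "t",round(telemetry.get_obs()["time_s"],2))
E
python3 -c "
from th import *
c=optics.read_camera('scene')
for t in np.arange(.6,1.11,.05): print(round(t,2),np.round(proj(c,corner(t,-.125)),1),np.round(proj(c,corner(t,.125)),1))
lid()"; python3 ang.py
```

```text
0.6 [254.9 219.4] [341.2 164.4]
0.65 [256.6 217.5] [343.3 162.3]
0.7 [258.5 215.7] [345.6 160.3]
0.75 [260.5 214.2] [348.  158.6]
0.8 [262.8 212.8] [350.6 156.9]
0.85 [265.2 211.6] [353.4 155.5]
0.9 [267.9 210.6] [356.3 154.2]
0.95 [270.7 209.8] [359.4 153.1]
1.0 [273.6 209.3] [362.6 152.2]
1.05 [276.8 209. ] [366.  151.5]
1.1 [280.1 208.9] [369.4 151. ]
lid angle ~ 1.49 t 14.53
t 14.53 xs -34.8 ys 52.4 z 125.2 mm tilt 30.6 az -11.2 F [ 0.3  0.1 -1.1] q [ 25.5 -13.3 -39.8 127.7   8.4  35.2 -35.4]
tip centre xs -53.1 ys 51.7 z 156.2
front corner xs -66.1 z 148.6
back corner xs -40.2 z 163.8
[[0.86, -0.0, 0.51], [-0.02, -1.0, 0.02], [0.51, -0.03, -0.86]]
```

Call:
{"api": "arm_command", "payload": {"translation": [[0,0,0],[0,0,0],[0,0,0],[0,0,0],[0,0,0],[0,0,0]], "twist": [0,0,0,0,0,0]}}

```text
time_s: 15.28
tool_pos: [0.5505, 0.0543, 0.1242]
tool_rot: [-178.3, -30.4, -14.6]
force: [-0.7, 0.9, -1.1]
grip_width: 0.0006
```

```bash
cat > th.py <<'E'
from h import *
def corner(th,y,s):
    return np.r_[O+(.085-.185*np.cos(th)+s*np.sin(th))*X+y*Y,.053+.185*np.sin(th)+s*np.cos(th)]
def lid():
    c=optics.read_camera('scene'); h=cv2.cvtColor(c['img'],cv2.COLOR_BGR2HSV)[190:275,225:330]
    m=cv2.medianBlur(((h[...,1]<70)*255).astype(np.uint8),3)
    n,l,s,_=cv2.connectedComponentsWithStats(m); k=1+np.argmax(s[1:,4]); v,u=np.where(l==k); i=u.argmin(); um=u.min()
    vm=v[u<=um+1].mean()+190; um+=225
    ths=np.arange(-.05,1.3,.005)
    P=np.array([np.mean([proj(c,corner(t,-.125,s)) for s in(-.007,.007)],0) for t in ths])
    j=np.argmin(((P-[um,vm])**2).sum(1)); print("leftmost",um,round(vm,1),"lid angle ~",round(ths[j],3),"resid px",np.round(P[j]-[um,vm],1))
E
python3 -c "
from th import *
lid()"; python3 ang.py
```

```text
leftmost 257 267.2 lid angle ~ -0.05 resid px [-7.8 -8.5]
t 15.32 xs -35.7 ys 52.4 z 124.3 mm tilt 30.5 az -11.2 F [-1.   0.2 -0.6] q [ 25.5 -13.2 -39.8 127.8   8.4  35.2 -35.4]
tip centre xs -54.0 ys 51.7 z 155.3
front corner xs -66.9 z 147.7
back corner xs -41.0 z 162.9
[[0.86, -0.0, 0.51], [-0.02, -1.0, 0.02], [0.51, -0.03, -0.86]]
```

```bash
sed -i 's/((h\[...,1\]<70)\*255)/(((h[...,1]<70)\&(h[...,2]<178))*255)/; s/k=1+np.argmax(s\[1:,4\])/k=1+np.argmax(s[1:,4])/' th.py; python3 -c "
from th import *
lid()"; python3 ang.py | head -1
```

```text
leftmost 259 216.5 lid angle ~ 0.735 resid px [-0.6 -0.6]
t 15.38 xs -35.7 ys 52.4 z 124.3 mm tilt 30.5 az -11.2 F [-0.8  0.8 -1.3] q [ 25.5 -13.2 -39.8 127.8   8.4  35.2 -35.4]
```

The lid rests on the finger's back at about 0.735 rad, with a steady force of about 1–1.5 N. Next comes a slow lowering. It goes straight down first so the finger reaches further under the edge.

Call:
{"api": "arm_command", "payload": {"translation": [[-0.1,0,0.17],[-0.1,0,0.17],[-0.1,0,0.17],[-0.1,0,0.17],[-0.1,0,0.17],[-0.1,0,0.17],[-0.1,0,0.17],[-0.1,0,0.17]], "twist": [0,0,0,0,0,0,0,0]}}

```text
time_s: 16.38
tool_pos: [0.5501, 0.0548, 0.1074]
tool_rot: [-178.3, -30.4, -14.6]
force: [-2.1, 0.9, 0.2]
grip_width: 0.0002
```

```bash
python3 -c "
from th import *
lid()"; python3 ang.py
```

```text
leftmost 258 217.3 lid angle ~ 0.71 resid px [-0.6 -0.6]
t 16.43 xs -36.4 ys 52.7 z 107.0 mm tilt 30.4 az -11.3 F [-3.2  1.4 -0.1] q [ 26.5 -11.8 -41.4 128.8  10.7  33.2 -37.9]
tip centre xs -54.6 ys 52.0 z 138.1
front corner xs -67.5 z 130.5
back corner xs -41.7 z 145.7
[[0.86, -0.0, 0.51], [-0.02, -1.0, 0.02], [0.51, -0.03, -0.86]]
```

Call:
{"api": "arm_command", "payload": {"translation": [[-0.17,0,0.075],[-0.17,0,0.075],[-0.17,0,0.075],[-0.17,0,0.075],[-0.17,0,0.075],[-0.17,0,0.075],[-0.17,0,0.075],[-0.17,0,0.075],[-0.17,0,0.075],[-0.17,0,0.075]], "twist": [0,0,0,0,0,0,0,0,0,0]}}

```text
time_s: 17.68
tool_pos: [0.5386, 0.0576, 0.0907]
tool_rot: [-178.3, -30.4, -14.6]
force: [-1.8, 1.0, -1.0]
grip_width: 0.0005
```

```bash
python3 -c "
from th import *
lid()"; python3 ang.py
```

```text
leftmost 255 221.5 lid angle ~ 0.605 resid px [-1.1 -0.6]
t 17.73 xs -48.3 ys 52.7 z 90.4 mm tilt 30.4 az -11.4 F [-0.6  0.3 -0.9] q [ 26.6 -12.  -42.7 131.   11.6  31.4 -40. ]
tip centre xs -66.5 ys 52.1 z 121.5
front corner xs -79.5 z 113.9
back corner xs -53.6 z 129.1
[[0.86, -0.0, 0.51], [-0.02, -1.0, 0.02], [0.51, -0.02, -0.86]]
```

Call:
{"api": "arm_command", "payload": {"translation": [[-0.16,0,0.09],[-0.16,0,0.09],[-0.16,0,0.09],[-0.16,0,0.09],[-0.16,0,0.09],[-0.16,0,0.09],[-0.16,0,0.09],[-0.16,0,0.09],[-0.16,0,0.09],[-0.16,0,0.09]], "twist": [0,0,0,0,0,0,0,0,0,0]}}

```text
time_s: 18.98
tool_pos: [0.5289, 0.0599, 0.0734]
tool_rot: [-178.4, -30.3, -14.6]
force: [-1.2, -0.2, -1.6]
grip_width: 0.0004
```

```bash
python3 -c "
from th import *
lid()"; python3 ang.py
```

```text
leftmost 252 226.5 lid angle ~ 0.49 resid px [-1.  -0.4]
t 19.02 xs -58.3 ys 52.8 z 73.2 mm tilt 30.4 az -11.4 F [-0.9 -0.1 -0.9] q [ 27.2 -11.7 -44.4 132.9  13.3  29.4 -42.8]
tip centre xs -76.5 ys 52.1 z 104.2
front corner xs -89.4 z 96.6
back corner xs -63.5 z 111.8
[[0.86, -0.01, 0.51], [-0.02, -1.0, 0.02], [0.5, -0.02, -0.86]]
```

Call:
{"api": "arm_command", "payload": {"translation": [[-0.15,0,0.11],[-0.15,0,0.11],[-0.15,0,0.11],[-0.15,0,0.11],[-0.15,0,0.11],[-0.15,0,0.11],[-0.15,0,0.11],[-0.15,0,0.11],[-0.15,0,0.11],[-0.15,0,0.11]], "twist": [0,0,0,0,0,0,0,0,0,0]}}

```text
time_s: 20.27
tool_pos: [0.521, 0.062, 0.0548]
tool_rot: [-178.4, -30.3, -14.6]
force: [-0.8, -1.1, -1.6]
grip_width: 0.0006
```

```bash
python3 -c "
from th import *
lid()"; python3 ang.py; python3 -c "
from sim import *
S=lambda x,y,z:tuple(np.r_[O+x*X+y*Y,z])
run(telemetry.get_obs()['qpos'],[S(-.073,.053,.04),S(-.078,.053,.02),S(-.08,.053,.01),S(-.081,.053,0),S(-.082,.053,-.01)])"
```

```text
leftmost 250 231.5 lid angle ~ 0.39 resid px [-0.8 -0.2]
t 20.32 xs -66.5 ys 53.0 z 54.5 mm tilt 30.3 az -11.4 F [-0.8  1.  -1.9] q [ 28.5 -10.7 -46.8 134.7  16.1  27.3 -46.6]
tip centre xs -84.7 ys 52.4 z 85.6
front corner xs -97.6 z 78.1
back corner xs -71.7 z 93.2
[[0.86, -0.01, 0.5], [-0.02, -1.0, 0.02], [0.5, -0.02, -0.86]]
[0.5 0.1 0. ] [ 30.   -9.7 -49.6 136.   19.4  25.6 -50.8] err mm 0.000488339573313412 deg 1.1912785341079022e-05
[0.5 0.1 0. ] [ 33.3  -7.3 -54.6 137.4  26.8  23.5 -59.1] err mm 0.0009829002515586581 deg 2.1106876713273333e-05
[0.5 0.1 0. ] [ 35.3  -5.7 -57.5 138.   32.   22.8 -64.7] err mm 0.0018798677488345396 deg 3.763696810673546e-05
[0.5 0.1 0. ] [ 37.2  -3.5 -60.4 138.6  38.9  22.5 -71.7] err mm 0.003017823397306542 deg 5.474194090086745e-05
[ 0.5  0.1 -0. ] [ 38.1  -0.9 -62.4 139.1  47.   22.8 -79.6] err mm 0.002556151255028424 deg 4.233857496694405e-05
```

Call:
{"api": "arm_command", "payload": {"translation": [[-0.135,0,0.1],[-0.135,0,0.1],[-0.135,0,0.1],[-0.135,0,0.1],[-0.135,0,0.1],[-0.135,0,0.1],[-0.135,0,0.1],[-0.135,0,0.1],[-0.135,0,0.1],[-0.135,0,0.1]], "twist": [0,0,0,0,0,0,0,0,0,0]}}

```text
time_s: 21.58
tool_pos: [0.5144, 0.0647, 0.0384]
tool_rot: [-178.3, -30.3, -14.6]
force: [-1.8, -0.1, -2.1]
grip_width: 0.0004
```

```bash
python3 -c "
from th import *
lid()"; python3 ang.py
```

```text
leftmost 249 237.5 lid angle ~ 0.285 resid px [-1.  -0.3]
t 21.62 xs -73.5 ys 54.0 z 38.1 mm tilt 30.3 az -11.3 F [-0.6  0.5 -1.4] q [ 30.   -9.6 -49.5 136.1  19.6  25.4 -50.9]
tip centre xs -91.7 ys 53.3 z 69.2
front corner xs -104.6 z 61.6
back corner xs -78.7 z 76.7
[[0.86, -0.01, 0.5], [-0.02, -1.0, 0.02], [0.5, -0.03, -0.86]]
```

Call:
{"api": "arm_command", "payload": {"translation": [[-0.12,0,0.105],[-0.12,0,0.105],[-0.12,0,0.105],[-0.12,0,0.105],[-0.12,0,0.105],[-0.12,0,0.105],[-0.12,0,0.105],[-0.12,0,0.105],[-0.12,0,0.105],[-0.12,0,0.105]], "twist": [0,0,0,0,0,0,0,0,0,0]}}

```text
time_s: 22.88
tool_pos: [0.5091, 0.0665, 0.022]
tool_rot: [-178.3, -30.3, -14.6]
force: [-1.1, -0.3, -1.9]
grip_width: 0.0001
```

```bash
python3 -c "
from th import *
lid()"; python3 ang.py
```

```text
leftmost 249 244.5 lid angle ~ 0.165 resid px [-1.4  0.1]
t 22.93 xs -79.1 ys 54.5 z 21.8 mm tilt 30.3 az -11.3 F [-0.7 -0.2 -2. ] q [ 32.3  -8.  -52.8 137.3  24.6  23.6 -56.4]
tip centre xs -97.2 ys 53.8 z 52.8
front corner xs -110.2 z 45.3
back corner xs -84.3 z 60.4
[[0.86, -0.0, 0.5], [-0.02, -1.0, 0.02], [0.5, -0.03, -0.86]]
```

Call:
{"api": "arm_command", "payload": {"translation": [[-0.075,0,0.105],[-0.075,0,0.105],[-0.075,0,0.105],[-0.075,0,0.105],[-0.075,0,0.105],[-0.075,0,0.105],[-0.075,0,0.105],[-0.075,0,0.105],[-0.075,0,0.105],[-0.075,0,0.105]], "twist": [0,0,0,0,0,0,0,0,0,0]}}

```text
time_s: 24.18
tool_pos: [0.5076, 0.0669, 0.0079]
tool_rot: [-178.3, -30.3, -14.6]
force: [-1.7, 0.5, -1.5]
grip_width: 0.0004
```

```bash
python3 -c "
from th import *
lid()"; python3 ang.py
```

```text
leftmost 249 249.5 lid angle ~ 0.085 resid px [-1.1  0.2]
t 24.23 xs -80.5 ys 54.6 z 7.7 mm tilt 30.3 az -11.3 F [-1.   0.8 -2.4] q [ 34.8  -5.7 -56.  137.9  31.2  22.5 -63. ]
tip centre xs -98.7 ys 54.0 z 38.8
front corner xs -111.6 z 31.3
back corner xs -85.7 z 46.4
[[0.86, -0.01, 0.5], [-0.02, -1.0, 0.02], [0.5, -0.03, -0.86]]
```

Call:
{"api": "arm_command", "payload": {"translation": [[-0.065,0,0.075],[-0.065,0,0.075],[-0.065,0,0.075],[-0.065,0,0.075],[-0.065,0,0.075],[-0.065,0,0.075],[-0.065,0,0.075],[-0.065,0,0.075],[-0.065,0,0.075],[-0.065,0,0.075]], "twist": [0,0,0,0,0,0,0,0,0,0]}}

```text
time_s: 25.48
tool_pos: [0.5061, 0.0679, -0.0023]
tool_rot: [-178.3, -30.3, -14.7]
force: [-1.7, 0.1, -2.1]
grip_width: 0.0008
```

```bash
python3 -c "
from th import *
lid()"; python3 ang.py
```

```text
leftmost 249 253.9 lid angle ~ 0.02 resid px [-0.6  0.1]
t 25.52 xs -82.2 ys 55.2 z -2.5 mm tilt 30.3 az -11.3 F [-1.9  1.6 -1.4] q [ 36.4  -3.8 -58.3 138.4  37.3  22.  -69. ]
tip centre xs -100.3 ys 54.5 z 28.6
front corner xs -113.3 z 21.0
back corner xs -87.4 z 36.2
[[0.86, -0.01, 0.5], [-0.02, -1.0, 0.02], [0.5, -0.03, -0.86]]
```

Call:
{"api": "arm_command", "payload": {"translation": [[-0.045,0,0.055],[-0.045,0,0.055],[-0.045,0,0.055],[-0.045,0,0.055],[-0.045,0,0.055],[-0.045,0,0.055],[-0.045,0,0.055]], "twist": [0,0,0,0,0,0,0]}}

```text
time_s: 26.4
tool_pos: [0.5073, 0.0689, -0.006]
tool_rot: [-178.2, -30.5, -14.7]
force: [-0.1, -1.2, -0.3]
grip_width: 0.0001
```

```bash
python3 -c "
from th import *
lid()"; python3 ang.py
```

```text
leftmost 250 254.5 lid angle ~ 0.01 resid px [-1.5  0.2]
t 26.45 xs -81.2 ys 56.5 z -6.1 mm tilt 30.5 az -11.1 F [ 0.9 -0.1  0.1] q [ 36.9  -2.7 -59.1 138.5  40.9  21.8 -72.4]
tip centre xs -99.5 ys 55.7 z 24.9
front corner xs -112.4 z 17.3
back corner xs -86.6 z 32.5
[[0.86, -0.0, 0.51], [-0.02, -1.0, 0.02], [0.51, -0.03, -0.86]]
```

Call:
{"api": "arm_command", "payload": {"translation": [[-0.1,0,0],[-0.15,0,0],[-0.15,0,0],[-0.15,0,0]], "twist": [0,0,0,0]}}

```text
time_s: 26.95
tool_pos: [0.5024, 0.0702, -0.0091]
tool_rot: [-178.2, -30.5, -14.7]
force: [0.1, -0.3, 0.5]
grip_width: 0.0006
```

```bash
python3 -c "
from th import *
lid()"; python3 ang.py
```

```text
leftmost 250 254.5 lid angle ~ 0.01 resid px [-1.5  0.2]
t 27.00 xs -86.4 ys 56.6 z -9.3 mm tilt 30.5 az -11.1 F [-0.1  0.4 -0.3] q [ 37.   -2.9 -59.7 139.2  41.4  21.6 -73.5]
tip centre xs -104.7 ys 55.8 z 21.8
front corner xs -117.6 z 14.2
back corner xs -91.8 z 29.4
[[0.86, -0.0, 0.51], [-0.02, -1.0, 0.02], [0.51, -0.03, -0.86]]
```

The force is zero and the lid image no longer changes when the finger moves away, so it is shut. I'll withdraw along the finger's own axis.

Call:
{"api": "arm_command", "payload": {"translation": [[-0.2,0,-0.3],[-0.2,0,-0.8],[-0.2,0,-1.2],[0,0,-2],[0,0,-2],[0,0,-2],[0,0,-2]], "twist": [0,0,0,0,0,0,0]}}

```text
time_s: 27.88
tool_pos: [0.4609, 0.0821, 0.0622]
tool_rot: [-178.3, -30.1, -14.9]
force: [0.3, 0.2, 0.8]
grip_width: 0.0004
```

```bash
python3 -c "
from th import *
lid()"; python3 ang.py
```

```text
leftmost 250 254.5 lid angle ~ 0.01 resid px [-1.5  0.2]
t 27.93 xs -130.3 ys 62.2 z 62.8 mm tilt 30.1 az -10.9 F [ 1.2 -2.3  0.7] q [ -6.1 -17.3 -21.7 140.2  22.1  34.  -58.3]
tip centre xs -148.4 ys 61.4 z 93.9
front corner xs -161.3 z 86.4
back corner xs -135.4 z 101.4
[[0.87, -0.0, 0.5], [-0.02, -1.0, 0.02], [0.5, -0.03, -0.87]]
```

Call:
{"api": "arm_command", "payload": {"translation": [[1,0,-1.7],[1,0,-1.7],[1,0,-1.7],[0,0,0]], "twist": [0,0,0,0]}}

```text
time_s: 28.42
tool_pos: [0.479, 0.0953, 0.1081]
tool_rot: [-178.9, -29.5, -14.3]
force: [0.1, -0.9, -0.1]
grip_width: 0.0002
```

```bash
python3 -c "
from th import *
lid(); sc(); tip()
a=optics.read_camera('scene')['img'];b=optics.read_camera('top')['img']
cv2.imwrite('pics/end.png',np.hstack([a[110:410,130:530],b[130:430,130:530]]))
d0=cv2.imread('pics/scene0.png');
for n,(u,v) in dict(stamp=(320,190),glue=(355,183),notes=(429,225),punch=(188,298),stapler=(218,362),tape=(272,335)).items():
  r=18; print(n,np.abs(a[v-r:v+r,u-r:u+r].astype(int)-d0[v-r:v+r,u-r:u+r]).mean().round(1))"
```

```text
leftmost 250 254.5 lid angle ~ 0.01 resid px [-1.5  0.2]
t 28.48 xs -115.5 ys 74.5 z 106.9 mm tilt 29.5 az -12.2 F [-0.4  0.3  0.4] q [-19.1 -17.2  -9.9 134.8  24.4  42.1 -58.4]
tip centre xs -133.2 ys 74.1 z 138.2
front corner xs -146.3 z 130.8
back corner xs -120.2 z 145.6
stamp 10.6
glue 3.9
notes 2.0
punch 1.0
stapler 0.9
tape 0.9
```

View pics/end.png

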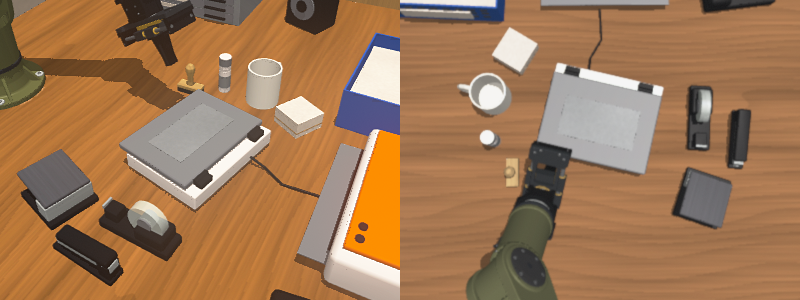

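The lid is flat shut, the hand is clear above and in front of the scanner, and all the bystanders are where they were. The stamp's patch differs only because the arm's shadow falls on it. I'm handing the job in.

```bash
python3 -c "
from h import *
print(np.abs(telemetry.get_obs()['joint_velocities']).max()); print(env.sign_off())"
```

```text
0.4728384735070857
the job is handed in; nothing more can be done
None
```

The scanner lid is shut, the hand is clear of everything, and the job is handed in at about 28.5 s of the 51 s allowed.

**What I did:** I tilted the tool about 30° by pushing past its reach limits. With the shut fingers behind the lid, I pulled it past upright and crossed over in front. I caught it on the back of the finger at about 0.74 rad, where it rested for about 1 s. I then eased it down over about 11 s with a load of roughly 1–3 N and drew the finger away.

**Last checks:**
- **Lid:** the camera put it at 0.01 rad, which is shut within the measuring error, and the reading did not change as the hand left.
- **Contact:** the force at the finger fell to zero before I withdrew.
- **Things on the desk:** the final picture shows the mug, stapler, punch, glue, notes, stamp and tape in their original places. An image comparison of the six things other than the mug agreed, except for a larger difference at the stamp. I put that down to the arm's shadow, because the stamp's pixel position was unchanged.

**What disagreed:**
- **Finger tip:** it appeared about 36 mm short of the reported TCP along the tool axis, so I corrected for that throughout.
- **Lid geometry:** my estimate of the contact was off by about 10 mm against the lid angle seen by the camera, so I steered by the camera angle and the force.
- **Joint limits:** several joints ran at their limits while I was setting the tilt and again while withdrawing.

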